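# Pin the hinged cover to a terminal box

## Robot

A 6-joint arm with a two-finger parallel gripper is mounted at the origin on the work surface; the furniture and walls round the work are solid. World frame = base frame: x ahead of the robot, y to its left, z up, the work surface at z = 0. Lengths are in mm, angles in degrees, forces in N, time in s.
With the tool pointing down it reaches from about 350 to 850 mm from the base axis. Payload 8.1 kg.
Tool frame: the origin (TCP) lies midway between the tips of the shut fingers; the grasp point (between the pads) lies 19 mm behind it (hold_point_z is the distance from the TCP to the grasp point, in mm); z points along the fingers, y is the direction in which the jaws open and shut (so a half turn about z gives the same grasp; the last joint's range is limited). The gripper opens to 85 mm and grips with 20 to 120 N. Pads are 22 mm wide; open, the fingers measure 114 mm over their backs; the gripper's body (76 mm by 85 mm) begins 54 mm behind the grasp point. The pads swing forward as they close: fully open they stand 13 mm farther back than shut.
Start: joints at [-74.909, 7.471, 85.268, -0, 87.261, -4.893], TCP at [205.082, -563.867, 231.292] pointing down, gripper open.
Joint ranges: [-169.43, 169.43], [-51.17, 129.36], [1.28, 143.12], [-76.62, 256.62], [0, 156.53], [-152.29, 152.29]. Speed limits (degrees/s): [136.94, 136.94, 159.86, 180, 180, 180].

## Interface

Orientations are given as [roll, pitch, yaw] about the fixed x, y, z axes, in that order (R = Rz(yaw) Ry(pitch) Rx(roll)).
In Python, from bench import sense, snapshot, camera_params, hand_in, hold_point_z gives the robot as it stands.
- The arm moves only by the tool servo_tool, never from a script. Its argument "motion" is a list of rows, each a list of 7 numbers: the finger opening in mm, from 0 to 85.4, then the shift along the tool's x, y, z in mm, then the turn, a rotation vector about the tool's x, y, z in rad. A call has 1 to 10 rows; each row shifts and turns the pose as measured when the row begins, along the tool's axes as they then stand; what a row does not reach is not made up. A row lasts 1/10 s, in which the tool goes at most 50 mm and 8.59 degrees, less where a joint would pass 70% of its speed; a pose out of reach is approached as far as the arm can. A call with a gripper value outside its range is refused whole. The fingers move at their own pace and stop on an object; "force" is the grip in N (left out, the last holds). Time passes only in rows, so rows that do not move let the fingers close. It gives the time, the measured TCP pose, the force and the opening at its end, in the units of the state.
- sense(): the state, without advancing time (a new reading comes with each control period).
- snapshot(name): name is "scene" or "side" or "wrist"; returns the picture (384x512x3 uint8, blue, green, red); there is no depth.
- camera_params(name): a dict with "fx", "fy", "cx", "cy" (pixels), "R" (3x3) and "t" (3): a world point X has camera coordinates R X + t; the wrist camera has in their place "tool_from_camera" (4x4, takes a point from camera to tool coordinates, whose origin is the TCP and whose axes are the flange's). Camera axes: x right, y down, z forward; pixel columns grow to the right and rows downward; lengths in mm; the calibration is good to about 2 mm. A picture is of the moment at which its call begins: read the wrist's pose just before it. camera_params takes no time and is no camera call.
- hand_in(): hands the job in, once; it reports no verdict.
The state is a dict: "time": time; "joint_pos": joint angles; "qd": joint speeds; "joint_efforts": joint torques, N m; "tool_pos": TCP position; "tcp_rot": TCP orientation; "ft_force": force on the tool from outside, world axes, zero at the start; "wrist_torque": the same for the moment, N m; "finger_gap": finger opening in mm.
Only numpy, scipy, OpenCV 4.12 (cv2) and the standard library are available. Lean on these libraries where they do the work, as an engineer would, in place of code of your own. Each camera call takes 0.05 s, during which the arm holds its last target. There are 200 camera calls.

## Task

Set the blue cover gently on the grey box, its hinge knuckle between the box's two knuckles. Then push the red-handled hinge pin through all three knuckles, entering by the brass collar, without ever forcing it, until its shoulder is home against the collar. Let go, and leave the other things on the bench alone.

Things in the scene. Friction and masses are not known exactly. Their poses are not given: they have to be found in the camera images.
- box: grey steel box, 140 mm (its x) by 92 (its y), 50 high, walls 4, open on top, fixed to the bench. Origin: centre of its underside. On its -x side a ledge, 63 mm wide, carries a bare steel hinge leaf with two knuckles: tubes along y, 27 mm outside, 17.5 bore. A brass collar (33 outside, 19 bore; its outer rim is collar_rim) is screwed on the end of the first, the one at the -y end.
- box_hinge (a point): centre of the first knuckle's -y end face by the drawing, (-93, -53, 52.5) mm from the box's origin, axes the box's. Bores run along +y: 0 to 30, 76 to 98 mm from here. The leaf was set by hand in slots and bolted tight: its bores lie up to 3.5 mm off in x (alike; height, direction true). The collar, coaxial, is set too: its face stands 2 to 18 mm out to -y. Neither is measured; neither gives.
- cover: loose blue steel cover, 0.45 to 0.65 kg: plate 140 mm (its x) by 92 (its y), 4 thick, below it a lip 124.4 by 79, 16 high. Origin: centre of the lip's underside. In place the plate lies on the box's rim, axes along the box's, origin 34 mm over the box's; the lip has 3.8 mm of play each way in x and 2.5 in y, so the pin's nose can pull the cover into line.
- cover_handle (a point): centre of the bar of the cover's black bow handle, 55 mm above the cover's origin (35 above the plate). The bar runs 100 mm along the cover's x, 10 wide (y), 14 high, 80 clear between its legs. Axes those of the cover.
- cover_knuckle (a point): centre of the cover's single knuckle (tube along y, 33 mm long, 27 outside, 17.5 bore), at (-93, 0, 18) mm from the cover's origin; axes those of the cover. In place it lies about 53 mm along +y from box_hinge and 0.5 mm lower, with 4 to 9 mm free at either end.
- pin: loose hinge pin, 0.35 kg: round steel shank 16 mm thick, 134 long, its last 16 mm tapering to a 2 mm nose; behind it a square handle 24 by 24, 60 long, red but for its first 8 mm. Origin on the axis at the shoulder between the two; y points to the nose. It lies level on its handle, axis 12 mm above the bench.
- pin_grip (a point): on the pin's axis in the middle of the handle, 32 mm behind the shoulder: the place to grip, across two flats 24 mm apart. Axes those of the pin.
- pin_shoulder (a point): on the pin's axis at the shoulder, which comes to rest on the collar's face; axes those of the pin.
- pin_nose (a point): tip of the pin's nose, 134 mm ahead of the shoulder; axes those of the pin.
- hammer: ball-pein hammer with dark handle, 102 x 300 x 33 mm, lying; origin centre of its underside. To be left alone.
- magnet: small red welding magnet, 70 x 70 x 14 mm, lying; origin centre of its underside. To be left alone.
- nut: large dark hexagon nut, 35 x 39 x 19 mm; origin centre of its underside. To be left alone.
- pot: small round blue pot with white lid, 72 mm wide, 60 mm high; origin centre of its underside. To be left alone.

How it is judged:
By the outcome, as a careful person would: the job done as asked, in the order asked, and still so for the second after the job is handed in, with the robot touching nothing.
It also fails if it takes over 72 s, if anything falls off the work surface, if the arm or the gripper's body presses on something with over 40 N, if the wrist force passes 120 N, or if a joint passes its speed limit or range.

## Working session

There is one attempt and no reset: what is moved stays moved. The work goes in short steps, Python scripts to look and compute and a tool call to move; the robot and the scene stay as the last step left them, time stands still between calls to the robot, and variables do not carry over. Pictures are saved under pics/ and viewed, about 8 in all and at most 12, crops included, and the job is handed in when it is done.

Besides the shell and the picture viewer there is one more tool, called after ">>>" in YAML: its name, and indented under it one key for each argument. servo_tool: Moves the arm, as the interface text tells. Its arguments: {"type":"object","properties":{"motion":{"type":"array"},"force":{"type":"number"}},"required":["motion"]}

```bash
ls; mkdir -p pics; python3 - <<'E'
from bench import *
import cv2, numpy as np
print(sense()); print(hold_point_z)
a=snapshot("scene"); b=snapshot("side"); cv2.imwrite("pics/scene0.png",a); cv2.imwrite("pics/side0.png",b); c=snapshot("wrist"); cv2.imwrite("pics/wrist0.png",c)
cv2.imwrite("pics/both0.png",np.hstack([a,b])[:, :])
for n in ("scene","side","wrist"): print(n,camera_params(n))
E
```

```text
pics
{'time': 0.0, 'joint_pos': array([-7.49082457e+01,  7.51463097e+00,  8.53301436e+01, -1.72406791e-03,
        8.72614521e+01, -4.89537400e+00]), 'qd': array([-0.01614665, -0.04394577,  0.08516025, -0.01416859, -0.10979111,
       -0.05560909]), 'joint_efforts': array([ 7.62177533e-04, -5.69394064e+01, -5.00559926e+01, -2.25147169e-04,
        1.45479647e-02, -2.40830281e-05]), 'tool_pos': array([ 204.92819432, -563.32799382,  230.24112315]), 'tcp_rot': array([-1.79894014e+02, -7.34934406e-03,  1.99872054e+01]), 'ft_force': array([0.4900174 , 0.04345736, 0.19692735]), 'wrist_torque': array([-0.02428861,  0.03728478, -0.03877961]), 'finger_gap': 85.28696749610077}
18.700000000000003
scene {'fx': 413.54454110075704, 'fy': 413.54454110075704, 'cx': 251.8911790274653, 'cy': 184.1032416800778, 'R': array([[-0.79023934, -0.61244325,  0.02085781],
       [-0.41977773,  0.51621748, -0.74652942],
       [ 0.44643973, -0.59869256, -0.6650254 ]]), 't': array([ 453.13422264,  305.65703421, 1040.72663026])}
side {'fx': 358.5495631648565, 'fy': 358.5495631648565, 'cx': 257.28255284394834, 'cy': 191.008626682992, 'R': array([[-0.90804316, -0.41851452,  0.01741307],
       [-0.25635243,  0.52236523, -0.81327609],
       [ 0.33127187, -0.74295367, -0.58161739]]), 't': array([494.16837968, 226.07545132, 929.56224381])}
wrist {'fx': 291.23613495262083, 'fy': 291.23613495262083, 'cx': 255.55798491658544, 'cy': 189.0274092080408, 'tool_from_camera': array([[ 7.15434037e-04, -9.51203140e-01, -3.08564538e-01,
         7.94224252e+01],
       [ 9.99999714e-01,  6.04982730e-04,  4.53624259e-04,
         4.87659757e-01],
       [-2.44812603e-04, -3.08564774e-01,  9.51203301e-01,
        -1.43035684e+02],
       [ 0.00000000e+00,  0.00000000e+00,  0.00000000e+00,
         1.00000000e+00]])}
```

View pics/scene0.png

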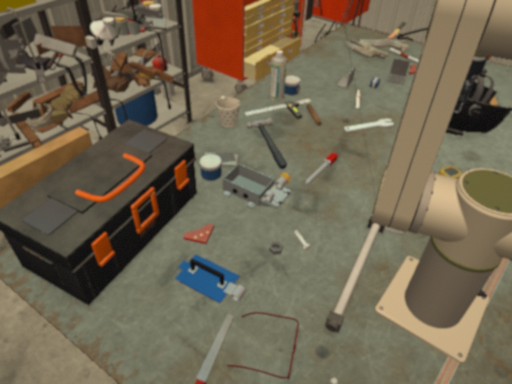

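View pics/side0.png

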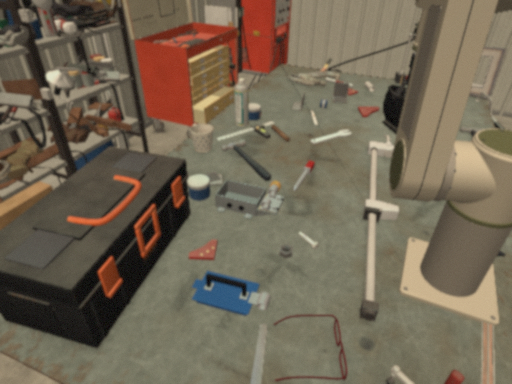

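Scene: cover at about (210,278), box (255,185) with brass collar about (284,177), and pin (322,168) with its red handle far. Side: cover (225,293), box (243,198), pin (304,173). I'll view enlarged crops next.

```bash
cat > h.py <<'E'
import numpy as np, cv2
from scipy.spatial.transform import Rotation as Rot
from bench import *
def ray(cam,px,st=None):
    """origin, direction in world"""
    P=camera_params(cam); d=np.array([(px[0]-P['cx'])/P['fx'],(px[1]-P['cy'])/P['fy'],1.])
    if cam!='wrist': return -P['R'].T@P['t'], P['R'].T@d
    T=P['tool_from_camera']; R=Rot.from_euler('xyz',st['tcp_rot'],degrees=True).as_matrix()
    return R@T[:3,3]+st['tool_pos'], R@T[:3,:3]@d
def plane(cam,px,z,st=None):
    o,d=ray(cam,px,st); return o+d*(z-o[2])/d[2]
def tri(r1,r2):
    (o1,d1),(o2,d2)=r1,r2; A=np.c_[d1,-d2]; s=np.linalg.lstsq(A,o2-o1,rcond=None)[0]
    a,b=o1+s[0]*d1,o2+s[1]*d2; return (a+b)/2,np.linalg.norm(a-b)
def proj(cam,X,st=None):
    P=camera_params(cam); X=np.asarray(X,float)
    if cam!='wrist': c=P['R']@X+P['t']
    else:
        T=P['tool_from_camera']; R=Rot.from_euler('xyz',st['tcp_rot'],degrees=True).as_matrix()
        c=T[:3,:3].T@(R.T@(X-st['tool_pos'])-T[:3,3])
    return np.array([P['fx']*c[0]/c[2]+P['cx'],P['fy']*c[1]/c[2]+P['cy']])
E
python3 - <<'E'
from h import *
a=cv2.imread("pics/scene0.png"); b=cv2.imread("pics/side0.png")
def crop(im,x,y,w,h,k): return cv2.resize(im[y:y+h,x:x+w],None,fx=k,fy=k,interpolation=cv2.INTER_CUBIC)
top=np.hstack([crop(a,170,240,100,72,4),crop(b,180,260,100,72,4)])
bot=np.hstack([crop(a,200,145,160,72,2.5)[:,:400],crop(b,190,150,160,72,2.5)])
cv2.imwrite("pics/c0.png",np.vstack([top,bot]))
print(a.shape)
for n,px,z in [("scene",(210,278),20),("side",(225,293),20),("scene",(255,185),50),("side",(243,198),50),("scene",(332,157),12),("side",(310,164),12),("scene",(308,181),12),("side",(295,186),12),("scene",(284,177),52),("side",(276,186),52),("scene",(210,165),60),("side",(198,182),60),("scene",(200,234),0),("scene",(277,248),0),("scene",(271,147),0)]:
  print(n,px,plane(n,px,z).round())
E
```

```text
(384, 512, 3)
scene (210, 278) [481. 296.  20.]
side (225, 293) [489. 304.  20.]
scene (255, 185) [590. -35.  50.]
side (243, 198) [602. -18.  50.]
scene (332, 157) [ 493. -360.   12.]
side (310, 164) [ 494. -368.   12.]
scene (308, 181) [ 490. -196.   12.]
side (295, 186) [ 495. -204.   12.]
scene (284, 177) [ 540. -122.   52.]
side (276, 186) [ 534. -121.   52.]
scene (210, 165) [756. -11.  60.]
side (198, 182) [766. -19.  60.]
scene (200, 234) [617. 190.   0.]
scene (277, 248) [412.  93.   0.]
scene (271, 147) [ 705. -284.    0.]
```

View pics/c0.png

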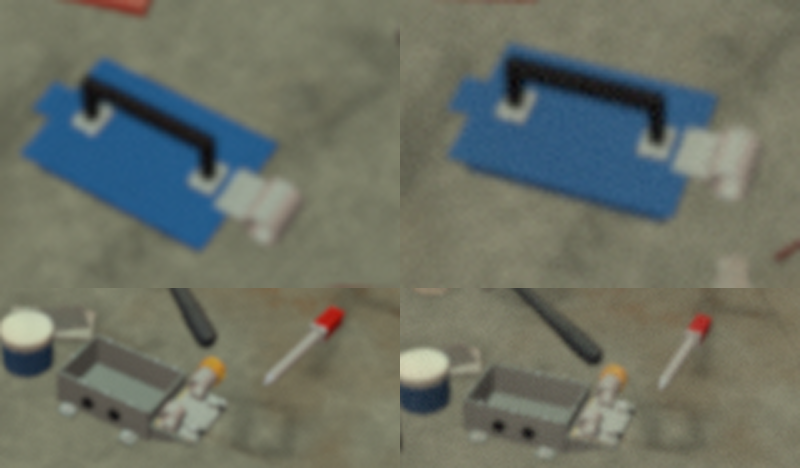

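Crops show: the cover's knuckle points lower right in scene (knuckle ≈ (238,292)); handle bar ends ≈ (192,259)/(223,276) in scene and (207,275)/(245,284) in side. The box's ledge and knuckles are on its right side, collar (285,177) at the far end; the pin's nose points toward the box's front.

```bash
python3 - <<'E'
from h import *
for n,p,q in [("barL",(192,259.5),(207.5,275.5)),("barR",(223.3,275.8),(245.5,284.5)),("knuc",(238,292),(264.5,300.5)),("collar",(285.2,177),(275.2,185.6)),
  ("boxRimL",(200+100/2.5,145+50/2.5),(190+90/2.5,150+78/2.5)),("pinred",(200+330/2.5,145+32/2.5),(190+300/2.5,150+38/2.5)),("nose",(200+266/2.5,145+94/2.5),(190+262/2.5,150+98/2.5))]:
  X,e=tri(ray("scene",p),ray("side",q)); print(n,X.round(),round(e,1))
E
```

```text
barL [538. 300.  54.] 0.4
barR [442. 289.  57.] 2.5
knuc [393. 289.  30.] 1.2
collar [ 541. -131.   45.] 0.1
boxRimL [ 713. -111.   21.] 4.3
pinred [ 488. -350.   17.] 1.0
nose [ 488. -182.   15.] 0.8
```

>>> servo_tool:
  motion:
    - [85,30,-45,-10,0,0,0]
    - [85,30,-45,-10,0,0,0]
    - [85,30,-45,-10,0,0,0]
    - [85,30,-45,-10,0,0,0]
    - [85,30,-45,-10,0,0,0]
    - [85,30,-45,-10,0,0,0]
    - [85,30,-45,-10,0,0,0]
    - [85,30,-45,-10,0,0,0]
    - [85,30,-45,-10,0,0,0]
    - [85,0,0,0,0,0,0]

```text
time: 1.15
tool_pos: [309.3, -126.1, 309.8]
tcp_rot: [-179.1, -0.2, 19.9]
ft_force: [0.3, -0.5, -0.1]
finger_gap: 84.8
```

>>> servo_tool:
  motion:
    - [85,37,3.5,13,0,0,0]
    - [85,37,3.5,13,0,0,0]
    - [85,37,3.5,13,0,0,0]
    - [85,37,3.5,13,0,0,0]
    - [85,37,3.5,13,0,0,0]
    - [85,37,3.5,13,0,0,0]
    - [85,37,3.5,13,0,0,0]
    - [85,37,3.5,13,0,0,0]
    - [85,0,0,0,0,0,0]
    - [85,0,0,0,0,0,0]

```text
time: 2.15
tool_pos: [607.8, -47.9, 198.6]
tcp_rot: [-179.4, -0.0, 20.0]
ft_force: [-0.4, -0.1, 1.3]
finger_gap: 85.2
```

```bash
cat >> h.py <<'E'
import pickle
def shot(cam,name):
    st=sense(); im=snapshot(cam); cv2.imwrite(f"pics/{name}.png",im); pickle.dump(st,open(f"pics/{name}.pkl","wb"))
    print(st['tool_pos'].round(1),st['tcp_rot'].round(2)); return im,st
def load(name): return cv2.imread(f"pics/{name}.png"),pickle.load(open(f"pics/{name}.pkl","rb"))
E
python3 - <<'E'
from h import *
im,st=shot("wrist","w1")
cv2.imwrite("pics/w1big.png",cv2.resize(im,(800,600),interpolation=cv2.INTER_CUBIC))
E
```

```text
[607.8 -47.9 198.6] [-179.4    -0.     20.02]
```

View pics/w1big.png

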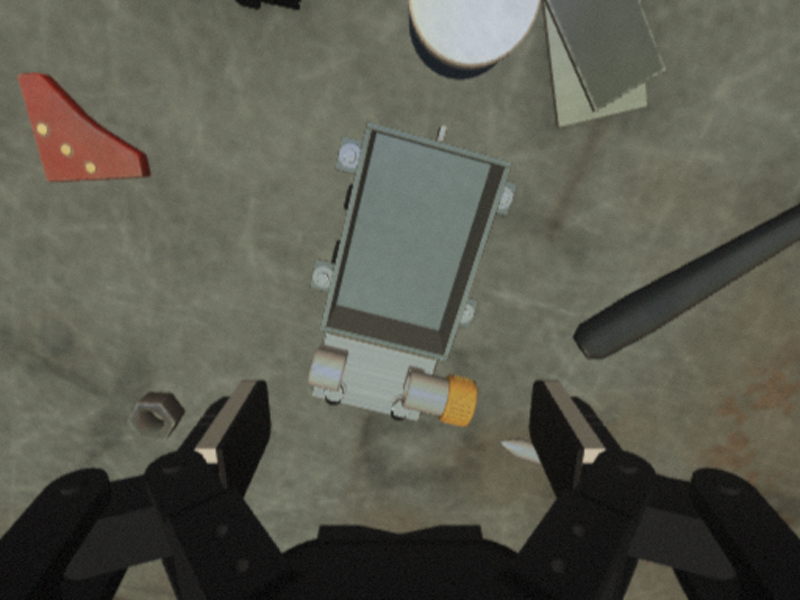

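The wrist view shows the box, rim corners at (370,124), (509,163), (447,357), (323,333) in the 800-px picture. The hinge knuckles are at (328,369) and (428,392), the brass collar end at (473,402), and the pin nose at (505,446). I'll zoom on the hinge and compute.

```bash
python3 - <<'E'
from h import *
im,st=load("w1")
cv2.imwrite("pics/w1z.png",cv2.resize(im[196:284,186:316],None,fx=6,fy=6,interpolation=cv2.INTER_CUBIC))
C=np.array([plane("wrist",(np.array(p)+.5)*.64-.5,50,st) for p in [(370,124),(509,163),(447,357),(323,333)]])
print(C.round(1)); 
for i in range(4): print(np.linalg.norm(C[i]-C[i-1]).round(1))
c=C.mean(0); dx=(C[0]-C[3]+C[1]-C[2])[:2]; dy=(C[0]-C[1]+C[3]-C[2])[:2]
print("centre",c.round(1),"yaw x",np.degrees(np.arctan2(dx[1],dx[0])),"yaw from y",np.degrees(np.arctan2(dy[1],dy[0]))-90)
E
```

```text
[[688.9   1.6  50. ]
 [696.9 -85.9  50. ]
 [562.1 -99.1  50. ]
 [549.3 -11.8  50. ]]
140.3
87.9
135.4
88.3
centre [624.3 -48.8  50. ] yaw x 5.533994336473712 yaw from y 6.820537424771288
```

View pics/w1z.png

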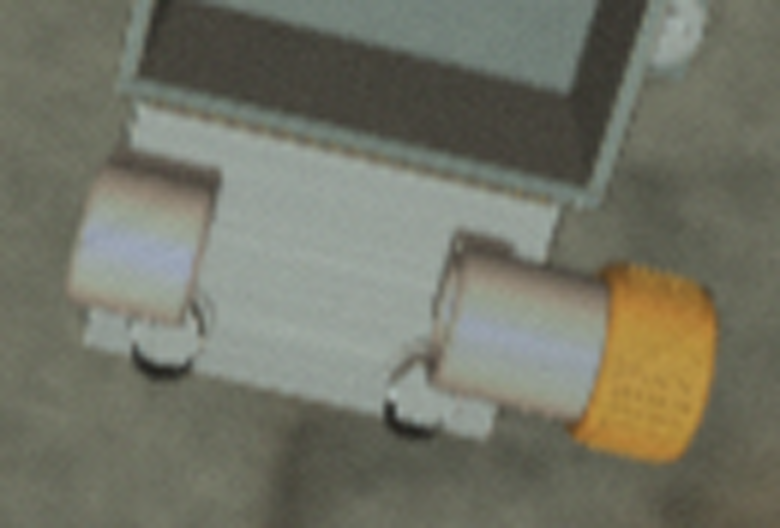

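Zoom: true rim corners at (122,90) and (598,205) in the crop. Knuckle ends (mid of silhouettes) are at (92,230), (202,251) and (447,315), collar face centre ≈ (685,374).

```bash
python3 - <<'E'
from h import *
im,st=load("w1")
z=lambda u,v:(186+(u+.5)/6-.5,196+(v+.5)/6-.5)
P={n:plane("wrist",z(*p),53.2,st)[:2] for n,p in dict(k2a=(92,230),k2b=(202,251),k1b=(447,315),face=(685,374)).items()}
for n in P: print(n,P[n].round(1))
d=P['k2a']-P['face']; print("L k2a-k1b(68)",np.linalg.norm(P['k2a']-P['k1b']),"k2 22:",np.linalg.norm(P['k2a']-P['k2b']),"yaw",np.degrees(np.arctan2(d[1],d[0]))-90)
for p in [(122,90),(598,205)]: print(plane("wrist",z(*p),50,st).round(1))
g=cv2.cvtColor(im,cv2.COLOR_BGR2GRAY)[60:245,190:340]; k=3
L=cv2.createLineSegmentDetector().detect(cv2.resize(g,None,fx=k,fy=k,interpolation=cv2.INTER_CUBIC))[0][:,0]
for s in L:
  a=(190+(s[0]+.5)/k-.5,60+(s[1]+.5)/k-.5); b=(190+(s[2]+.5)/k-.5,60+(s[3]+.5)/k-.5)
  A,B=plane("wrist",a,50,st),plane("wrist",b,50,st)
  if np.linalg.norm(A-B)>30: 
    t=np.radians(6.5); R=np.array([[np.cos(t),-np.sin(t)],[np.sin(t),np.cos(t)]]); c=np.array([624,-49])
    print(np.round(a+b,1),"boxframe",((A[:2]-c)@R).round(1),((B[:2]-c)@R).round(1))
E
```

```text
k2a [524.8 -13.4]
k2b [527.7 -33.6]
k1b [531.  -80.4]
face [ 534.9 -126.6]
L k2a-k1b(68) 67.27890028172358 k2 22: 20.43027659242403 yaw 5.101264535802457
[551.7 -10.3  50. ]
[560.3 -99.1  50. ]
[208.1 208.8 237.4  82.5] boxframe [-64.9  44.7] [67.5 41.6]
[322.6 106.4 283.4 226.9] boxframe [ 65.7 -42.8] [-66.1 -39.7]
[240.6  84.  214.1 196.7] boxframe [66.9 38.3] [-49.7  41. ]
[280.1 211.4 313.4 105.9] boxframe [-49.2 -31.4] [ 64.  -34.1]
[277.1 229.9 208.5 213. ] boxframe [-71.4 -33.9] [-69.6  43.4]
[312.4 104.9 241.4  84.9] boxframe [ 64.7 -32.8] [66.3 37.4]
[215.3 194.7 279.6 210.9] boxframe [-47.2  40.2] [-48.8 -30.8]
[283.4 227.1 208.1 208.4] boxframe [-66.3 -39.7] [-64.4  44.8]
[278.9  93.2 314.7 103.5] boxframe [67.5  1.1] [ 66.4 -34.7]
```

>>> servo_tool:
  motion:
    - [85,0,-30,0,0,0,0.12]
    - [85,0,-30,0,0,0,0.12]
    - [85,-6.5,-43,0,0,0,0]
    - [85,-6.5,-43,0,0,0,0]
    - [85,-6.5,-43,0,0,0,0]
    - [85,-6.5,-43,0,0,0,0]
    - [85,-6.5,-43,0,0,0,0]
    - [85,-6.5,-43,0,0,0,0]
    - [85,-6.5,-40,0,0,0,0]
    - [85,0,0,0,0,0,0]

```text
time: 3.2
tool_pos: [511.1, 303.9, 216.0]
tcp_rot: [-179.3, -1.0, 4.9]
ft_force: [0.3, -0.7, -0.2]
finger_gap: 84.9
```

>>> servo_tool:
  motion:
    - [85,0,0,0,0,0,0]
    - [85,0,0,0,0,0,0]

```text
time: 3.4
tool_pos: [510.9, 302.8, 218.4]
tcp_rot: [-179.3, -1.2, 4.9]
ft_force: [1.0, 0.2, -0.6]
finger_gap: 85.3
```

```bash
python3 - <<'E'
from h import *
im,st=shot("wrist","w2")
cv2.imwrite("pics/w2big.png",cv2.resize(im,(800,600),interpolation=cv2.INTER_CUBIC))
E
```

```text
[510.9 302.8 218.4] [-179.29   -1.23    4.93]
```

View pics/w2big.png

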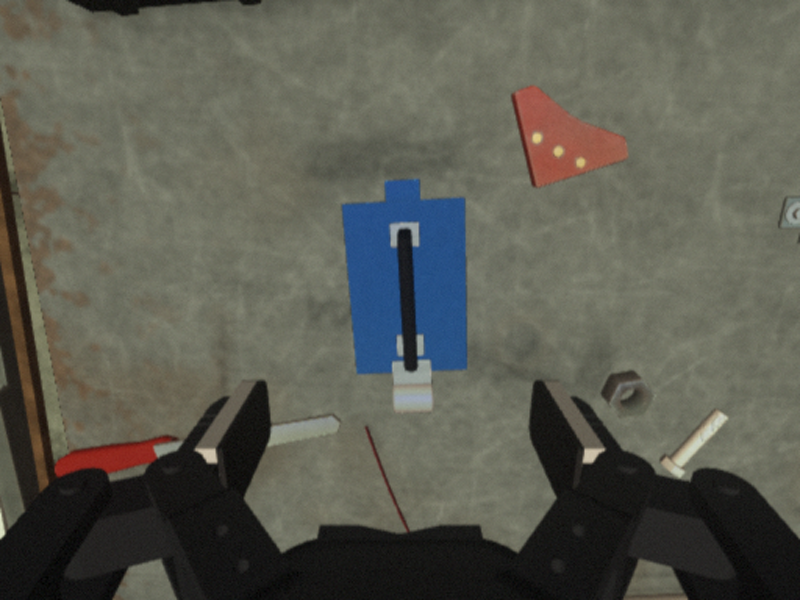

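Close view of the cover: plate corners at (343,205), (465,198), (467,370), (356,374), bar ends at (405,232) and (411,368), knuckle at (413,397) (800-px picture). The nut and magnet are clear of it.

```bash
python3 - <<'E'
from h import *
im,st=load("w2")
f=lambda p:(np.array(p)+.5)*.64-.5
hsv=cv2.cvtColor(im,cv2.COLOR_BGR2HSV); m=cv2.inRange(hsv,(100,110,50),(125,255,255)); m[:100]=0
m=cv2.morphologyEx(m,cv2.MORPH_CLOSE,np.ones((13,13)))
c=max(cv2.findContours(m,0,1)[0],key=cv2.contourArea); 
C=[plane("wrist",f(p),20,st) for p in [(343,205),(465,198),(467,370),(356,374)]]
print(np.round(C,1)); print([np.linalg.norm(C[i]-C[i-1]).round(1) for i in range(4)]); C=np.array(C)
def y(d): return np.degrees(np.arctan2(d[1],d[0]))
print("centre",C.mean(0).round(1),"yaw",y(C[0]-C[3]),y(C[1]-C[2]),y(C[0]-C[1])-90,y(C[3]-C[2])-90)
A,B=[plane("wrist",f(p),62,st) for p in [(405,232),(411,368)]]
print("bar",A.round(1),B.round(1),(A+B)/2,np.linalg.norm(A-B),"yaw",y(A-B))
k=plane("wrist",f((413,397)),31,st);print("knuckle",k.round(1))
print(cv2.minAreaRect(c)[0],[plane("wrist",p,20,st).round(1) for p in cv2.boxPoints(cv2.minAreaRect(c))])
E
```

```text
[[550.5 350.5  20. ]
 [563.5 260.9  20. ]
 [425.3 241.3  20. ]
 [413.1 332.6  20. ]]
[np.float64(138.5), np.float64(90.5), np.float64(139.6), np.float64(92.0)]
centre [488.1 296.3  20. ] yaw 7.413833087308634 8.032942210572216 8.280745934692476 7.606587785309486
bar [541.  303.2  62. ] [442.9 290.   62. ] [491.93631249 296.61117646  62.        ] 98.96010074180343 yaw 7.706435328337582
knuckle [402.3 284.1  31. ]
(259.7898864746094, 176.0621337890625) [array([566.8, 352.7,  20. ]), array([578.3, 264.1,  20. ]), array([426.9, 238. ,  20. ]), array([412.8, 338.2,  20. ])]
```

```bash
cat >> h.py <<'E'
def go(pos,rpy,st=None):
    """total shift (tool axes as now) and rotvec from present pose to goal"""
    st=st or sense(); R=Rot.from_euler('xyz',st['tcp_rot'],degrees=True); G=Rot.from_euler('xyz',rpy,degrees=True)
    print("shift now-axes",R.inv().apply(np.array(pos)-st['tool_pos']).round(1),"goal-axes",G.inv().apply(np.array(pos)-st['tool_pos']).round(1),"rotvec",(R.inv()*G).as_rotvec().round(4))
E
python3 -c "
from h import *
go([489.5,296.5,120],[180,0,7.8])"
```

```text
shift now-axes [-24.2   5.3  97.9] goal-axes [-22.3   3.   98.5] rotvec [-0.0116 -0.022  -0.0505]
```

>>> servo_tool:
  motion:
    - [85,-5,1,20,-0.0116,-0.022,-0.0505]
    - [85,-4.5,0.5,20,0,0,0]
    - [85,-4.5,0.5,20,0,0,0]
    - [85,-4.5,0.5,20,0,0,0]
    - [85,-3,0.5,18,0,0,0]
    - [85,0,0,0,0,0,0]
    - [85,0,0,0,0,0,0]

```text
time: 4.15
tool_pos: [495.4, 286.7, 120.7]
tcp_rot: [180.0, -0.3, 7.1]
ft_force: [-0.3, 0.1, 0.7]
finger_gap: 84.9
```

```bash
python3 -c "
from h import *
st=sense();print(st['tool_pos'],st['tcp_rot'])
go([489.5,296.5,37],[180,0,7.8])"
```

```text
[495.35730261 286.71384501 120.73058235] [179.96806617  -0.27848517   7.0993974 ]
shift now-axes [ -5.  -10.5  83.7] goal-axes [ -4.5 -10.5  83.7] rotvec [ 0.0006 -0.0049 -0.0122]
```

>>> servo_tool:
  motion:
    - [85,-2.5,-5,10,0,-0.005,-0.012]
    - [85,-2,-5,15,0,0,0]
    - [85,0,-0.5,20,0,0,0]
    - [85,0,0,20,0,0,0]
    - [85,0,0,10,0,0,0]
    - [85,0,0,0,0,0,0]

```text
time: 4.75
tool_pos: [492.3, 298.9, 44.8]
tcp_rot: [-179.9, -0.3, 7.8]
ft_force: [-0.2, -0.6, 0.3]
finger_gap: 84.9
```

```bash
python3 -c "
from h import *
st=sense();print(st['tool_pos'],st['tcp_rot'])
go([489.5,296.5,37],[180,0,7.8])
im,st=shot('wrist','w3')
cv2.imwrite('pics/w3.png',im)"
```

```text
[492.25236358 298.85799683  44.76969963] [-179.88766412   -0.34823992    7.78499361]
shift now-axes [-3.1  2.   7.7] goal-axes [-3.   2.   7.8] rotvec [-0.002  -0.0061 -0.0003]
[492.3 298.9  44.8] [-179.89   -0.35    7.78]
```

View pics/w3.png

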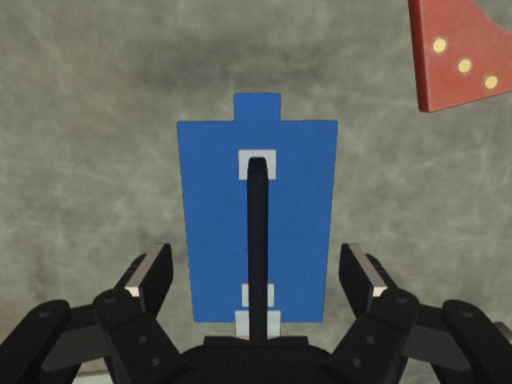

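The bar (258, 160–340) sits centred and parallel between the fingers; plate corners are at (178,121), (337,121), (193,322), (323,322).

```bash
python3 -c "
from h import *
im,st=load('w3')
C=np.array([plane('wrist',p,20,st) for p in [(178,121),(337,121),(323,322),(193,322)]]);print(C.round(1),C.mean(0),[np.linalg.norm(C[i]-C[i-1]).round(1) for i in range(4)])
def y(d): return np.degrees(np.arctan2(d[1],d[0]))
print(y(C[0]-C[3]),y(C[1]-C[2]),y(C[0]-C[1])-90)
print('bar far end',plane('wrist',(258,158),62,st))
print(proj('wrist',[C.mean(0)[0],C.mean(0)[1],62],st))
"
```

```text
[[551.2 350.7  20. ]
 [563.5 261.8  20. ]
 [425.9 241.   20. ]
 [413.1 332.3  20. ]] [488.41996848 296.44669286  20.        ] [np.float64(139.3), np.float64(89.7), np.float64(139.2), np.float64(92.2)]
7.584777113409321 8.591253890674079 7.835134300665231
bar far end [544.8494863  304.44280278  62.        ]
[258.18530407 270.46859845]
```

>>> servo_tool:
  motion:
    - [85,-2,2,4,0,-0.006,0]
    - [85,0,0,4,0,0,0]
    - [85,0,0,0,0,0,0]
    - [0,0,0,0,0,0,0]
    - [0,0,0,0,0,0,0]
    - [0,0,0,0,0,0,0]
    - [0,0,0,0,0,0,0]
    - [0,0,0,0,0,0,0]
    - [0,0,0,0,0,0,0]
    - [0,0,0,0,0,0,0]
  force: 80

```text
time: 5.8
tool_pos: [493.7, 298.1, 41.3]
tcp_rot: [-179.7, -0.4, 7.8]
ft_force: [0.3, 0.3, -0.6]
finger_gap: 8.1
```

>>> servo_tool:
  motion:
    - [0,0,0,0,0,0,0]
    - [0,0,0,0,0,0,0]
    - [0,0,0,0,0,0,0]
  force: 80

```text
time: 6.1
tool_pos: [493.7, 298.1, 41.3]
tcp_rot: [-179.7, -0.4, 7.8]
ft_force: [0.5, -0.3, 0.6]
finger_gap: 8.0
```

>>> servo_tool:
  motion:
    - [0,0,0,-3,0,0,0]
    - [0,0,0,-5,0,0,0]
    - [0,0,0,-10,0,0,0]
    - [0,0,0,-20,0,0,0]
    - [0,0,0,-20,0,0,0]
    - [0,0,0,0,0,0,0]
    - [0,0,0,0,0,0,0]
  force: 80

```text
time: 6.8
tool_pos: [490.6, 296.4, 99.7]
tcp_rot: [-179.9, -0.0, 7.8]
ft_force: [-0.8, -1.2, -4.7]
finger_gap: 8.0
```

```bash
python3 -c "
from h import *
im,st=shot('wrist','w4');print(st['ft_force'],st['wrist_torque'],st['finger_gap'])
b=snapshot('scene');s=snapshot('side')
cv2.imwrite('pics/c4.png',np.hstack([im[60:380,100:412],cv2.resize(s[180:340,150:300],None,fx=2,fy=2)]))"
```

```text
[490.6 296.4  99.7] [-1.7987e+02 -3.0000e-02  7.7800e+00]
[-0.81569346 -1.18966105 -4.74307415] [ 0.00869387 -0.0862532  -0.00122574] 7.975484070064605
```

View pics/c4.png

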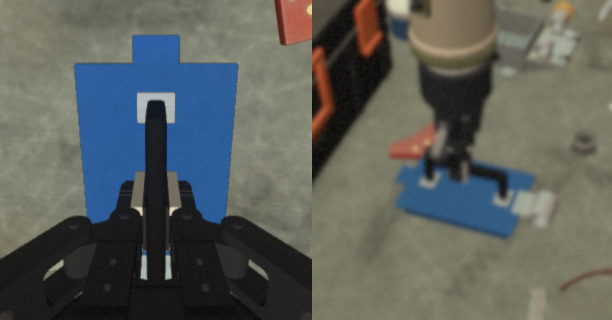

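Cover is held; plate front corners are at (175,123) and (338,123) in the wrist picture, and it looks level.

```bash
python3 -c "
from h import *
T=camera_params('wrist')['tool_from_camera']
P=camera_params('wrist')
def tl(px,z):
    d=T[:3,:3]@np.array([(px[0]-P['cx'])/P['fx'],(px[1]-P['cy'])/P['fy'],1]);o=T[:3,3];return (o+d*(z-o[2])/d[2]).round(1)
for z in (19.8,21.3,23): print(z,tl((175,123),z),tl((338,123),z))
print('w3',tl((178,121),24.8),tl((337,121),24.8))
def q(n):
    im=cv2.imread(n); 
    m=cv2.inRange(cv2.cvtColor(im,cv2.COLOR_BGR2HSV),(100,110,50),(125,255,255))
    row=[np.flatnonzero(m[r,100:420])[[0,-1]]+100 for r in range(130,180,10)]
    col=[np.flatnonzero(m[:,c])[0] for c in (190,210,220,300,320,330)]
    print(n,np.array(row).tolist(),col)
q('pics/w3.png');q('pics/w4.png')
go([619,-48,99.7],[180,0,5.1])
"
```

```text
19.8 [ 64.7 -43.6  19.8] [64.7 45.6 19.8]
21.3 [ 64.5 -44.   21.3] [64.6 46.  21.3]
23 [ 64.4 -44.5  23. ] [64.5 46.5 23. ]
w3 [ 65.3 -43.2  24.8] [65.4 46.3 24.8]
pics/w3.png [[177, 336], [178, 336], [179, 335], [180, 334], [181, 333]] [np.int64(122), np.int64(121), np.int64(121), np.int64(121), np.int64(121), np.int64(121)]
pics/w4.png [[174, 337], [175, 336], [176, 335], [177, 334], [178, 334]] [np.int64(124), np.int64(123), np.int64(124), np.int64(123), np.int64(123), np.int64(124)]
shift now-axes [ 80.9 358.5  -1.5] goal-axes [ 97.6 354.3  -0.8] rotvec [-0.0018  0.0006  0.0468]
```

>>> servo_tool:
  motion:
    - [0,0,0,-20,0,0,0.023]
    - [0,3,10,-20,0,0,0.024]
    - [0,6,20,-10,0,0,0]
    - [0,9,30,0,0,0,0]
    - [0,9,30,0,0,0,0]
    - [0,9,30,0,0,0,0]
    - [0,9,30,0,0,0,0]
    - [0,9,30,0,0,0,0]
    - [0,9,30,0,0,0,0]
    - [0,9,30,0,0,0,0]

```text
time: 7.95
tool_pos: [578.6, 57.7, 137.2]
tcp_rot: [180.0, 1.1, 5.4]
ft_force: [0.9, 0.3, -3.9]
finger_gap: 8.3
```

```bash
python3 -c "
from h import *
st=sense();print(st['tool_pos'],st['tcp_rot'])
go([627.1,-46.8,150],[180,0,5.1])"
```

```text
[578.61669251  57.72840513 137.1673565 ] [179.99415706   1.09986572   5.40151356]
shift now-axes [ 38.2 108.6 -13.6] goal-axes [ 39.  108.4 -12.8] rotvec [0.0002 0.0192 0.0053]
```

>>> servo_tool:
  motion:
    - [0,9,24,-5,0,0.01,0.003]
    - [0,9,24,-4,0,0.009,0.002]
    - [0,9,24,-2,0,0,0]
    - [0,8,18,0,0,0,0]
    - [0,2,6,0,0,0,0]
    - [0,0,0,0,0,0,0]
    - [0,0,0,0,0,0,0]

```text
time: 8.65
tool_pos: [621.7, -42.4, 138.4]
tcp_rot: [-179.9, 0.7, 4.8]
ft_force: [-0.2, 0.5, -4.3]
finger_gap: 8.4
```

```bash
python3 -c "
from h import *
st=sense();print(st['tool_pos'],st['tcp_rot'])
go([627.1,-46.8,120],[180,0,5.1])"
```

```text
[621.65192187 -42.35157053 138.43713125] [-179.88826654    0.74860557    4.78485897]
shift now-axes [ 5.3  4.9 18.4] goal-axes [ 5.   4.9 18.4] rotvec [-0.002   0.0131 -0.0055]
```

>>> servo_tool:
  motion:
    - [0,3,3,6,-0.002,0.013,-0.0055]
    - [0,2,2,6,0,0,0]
    - [0,0,0,4,0,0,0]
    - [0,0,0,0,0,0,0]

```text
time: 9.05
tool_pos: [625.9, -44.1, 119.8]
tcp_rot: [-179.9, 0.1, 5.3]
ft_force: [-0.2, 0.0, -5.3]
finger_gap: 8.2
```

```bash
python3 -c "
from h import *
im,st=shot('wrist','w5');a=snapshot('scene');s=snapshot('side');cv2.imwrite('pics/sc5.png',a);cv2.imwrite('pics/sd5.png',s)
go([627.1,-46.8,120],[180,0,5.1])
k=3.2
cv2.imwrite('pics/c5.png',np.vstack([np.hstack([cv2.resize(a[110:210,190:315],None,fx=k,fy=k,interpolation=2),cv2.resize(s[130:230,190:315],None,fx=k,fy=k,interpolation=2)]),cv2.copyMakeBorder(im[60:340,0:512],0,0,0,288,0)]))"
```

```text
[625.9 -44.1 119.8] [-1.7994e+02  5.0000e-02  5.3100e+00]
shift now-axes [0.2 2.4 1. ] goal-axes [0.2 2.4 1. ] rotvec [-0.0005 -0.0007  0.0035]
```

View pics/c5.png

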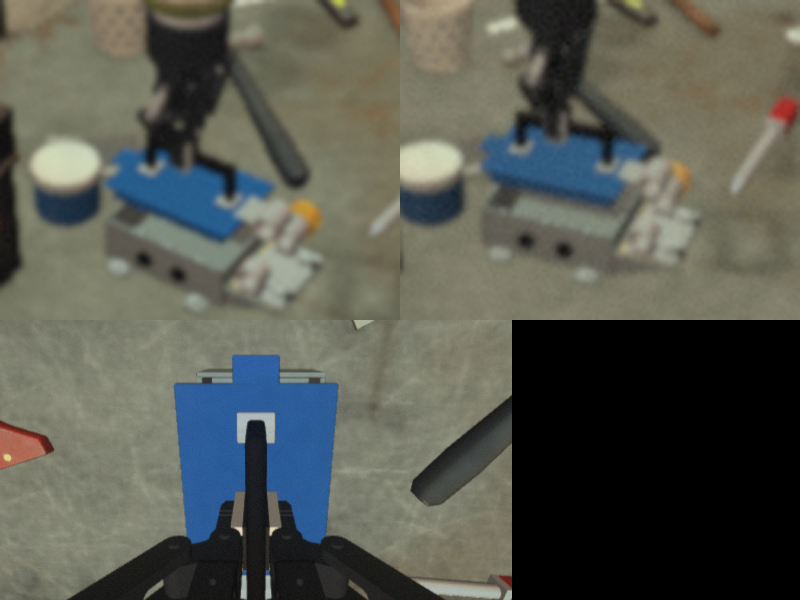

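Wrist view: the box's +x rim shows beyond the plate, outer corners ≈ (197,110) and (326,112), plate front edge at row 123, columns 175–338. Scene and side show the cover level above the box.

```bash
python3 -c "
from h import *
im,st=load('w5')
L,R=plane('wrist',(197,110.5),50,st),plane('wrist',(326,111.5),50,st)
zp=st['tool_pos'][2]-21.3
a,b=plane('wrist',(175,123),zp,st),plane('wrist',(338,123),zp,st)
G=Rot.from_euler('xyz',st['tcp_rot'],degrees=True)
for n,p in dict(boxL=L,boxR=R,covL=a,covR=b).items(): print(n,p.round(1),'tool',G.inv().apply(p-st['tool_pos']).round(1))
g=cv2.cvtColor(im,cv2.COLOR_BGR2GRAY)
print(g[100:126,215]); print(g[113,190:206],g[113,318:334]); print(g[125,168:182],g[125,330:344])
"
```

```text
boxL [690.6   3.1  50. ] tool [ 68.8 -40.9  69.7]
boxR [698.4 -87.7  50. ] tool [68.2 50.2 69.6]
covL [686.1   5.8  98.5] tool [ 64.6 -44.   21.3]
covR [694.5 -83.9  98.5] tool [64.6 46.  21.2]
[125 117 120 120 120 121 122 120 108  87  79  88 119 141 142 138 126 115
 128 143 144 145 122  89  81  83]
[129 130 131 130 129 125 111 136 143 141 142 140 142 141 141 141] [142 143 145 143 143 143 144 129 127 128 127 130 128 128 129 129]
[130 130 129 132 133 120  96  87  85  88  86  87  90  87] [ 83  83  87  84  88  86  84  79  93 119 123 118 120 118]
```

>>> servo_tool:
  motion:
    - [0,0.7,2.8,0,0,0,0.003]
    - [0,0,0,8,0,0,0]
    - [0,0,0,8,0,0,0]
    - [0,0,0,6,0,0,0]
    - [0,0,0,0,0,0,0]

```text
time: 9.7
tool_pos: [628.2, -47.5, 97.8]
tcp_rot: [-180.0, -0.1, 5.1]
ft_force: [0.3, -0.1, -4.8]
finger_gap: 8.3
```

```bash
python3 -c "
from h import *
go([627.1,-47.2,93],[180,0,5.1])"
```

```text
shift now-axes [-1.1 -0.4  4.8] goal-axes [-1.1 -0.4  4.8] rotvec [-0.0002 -0.0021  0.    ]
```

>>> servo_tool:
  motion:
    - [0,-1.1,-0.3,2,0,-0.002,0]
    - [0,0,0,3,0,0,0]
    - [0,0,0,3,0,0,0]
    - [0,0,0,3,0,0,0]
    - [0,0,0,0,0,0,0]

```text
time: 10.2
tool_pos: [626.9, -47.2, 85.6]
tcp_rot: [-180.0, 0.0, 5.1]
ft_force: [-0.6, -0.6, -5.2]
finger_gap: 8.0
```

>>> servo_tool:
  motion:
    - [0,0,0,3,0,0,0]
    - [0,0,0,3,0,0,0]
    - [0,0,0,2,0,0,0]
    - [0,0,0,0,0,0,0]

```text
time: 10.6
tool_pos: [627.1, -47.2, 77.2]
tcp_rot: [-180.0, 0.0, 5.1]
ft_force: [-0.3, -0.2, -3.8]
finger_gap: 8.1
```

>>> servo_tool:
  motion:
    - [0,0,0,0.7,0,0,0]
    - [0,0,0,0.7,0,0,0]
    - [0,0,0,0,0,0,0]

```text
time: 10.9
tool_pos: [627.2, -47.3, 75.8]
tcp_rot: [-180.0, -0.0, 5.1]
ft_force: [-0.2, 0.1, -4.5]
finger_gap: 7.9
```

>>> servo_tool:
  motion:
    - [0,0,0,0.6,0,0,0]
    - [0,0,0,0.6,0,0,0]
    - [0,0,0,0,0,0,0]

```text
time: 11.2
tool_pos: [627.6, -47.3, 75.6]
tcp_rot: [180.0, -0.1, 5.1]
ft_force: [0.3, -0.7, -4.9]
finger_gap: 8.4
```

>>> servo_tool:
  motion:
    - [0,-0.5,0,0.8,0,0,0]
    - [0,0,0,0.8,0,0,0]
    - [0,0,0,0,0,0,0]

```text
time: 11.5
tool_pos: [627.7, -47.4, 75.4]
tcp_rot: [180.0, -0.1, 5.1]
ft_force: [0.1, -0.1, -3.9]
finger_gap: 8.0
```

>>> servo_tool:
  motion:
    - [0,-0.3,0,1.0,0,0,0]
    - [0,-0.3,0,1.0,0,0,0]

```text
time: 11.7
tool_pos: [627.7, -47.4, 75.3]
tcp_rot: [180.0, -0.2, 5.1]
ft_force: [-4.5, 0.4, 6.0]
finger_gap: 8.3
```

>>> servo_tool:
  motion:
    - [0,0,0,-0.3,0,0,0]
    - [0,0,0,0,0,0,0]

```text
time: 11.9
tool_pos: [627.8, -47.4, 75.4]
tcp_rot: [180.0, -0.2, 5.1]
ft_force: [-1.1, 0.2, -0.7]
finger_gap: 7.8
```

>>> servo_tool:
  motion:
    - [20,0,0,0,0,0,0]
    - [50,0,0,0,0,0,0]
    - [85,0,0,0,0,0,0]
    - [85,0,0,0,0,0,0]
    - [85,0,0,0,0,0,0]
    - [85,0,0,-5,0,0,0]
    - [85,0,0,-20,0,0,0]
    - [85,0,0,-40,0,0,0]
    - [85,0,0,-40,0,0,0]
    - [85,0,0,0,0,0,0]

```text
time: 12.9
tool_pos: [627.0, -47.5, 184.3]
tcp_rot: [180.0, -0.2, 5.1]
ft_force: [0.7, -1.2, 1.0]
finger_gap: 85.4
```

>>> servo_tool:
  motion:
    - [85,0,15,-20,0,0,0]
    - [85,0,15,-20,0,0,0]
    - [85,0,10,0,0,0,0]
    - [85,0,0,0,0,0,0]

```text
time: 13.3
tool_pos: [631.2, -88.1, 227.5]
tcp_rot: [179.9, -0.4, 5.2]
ft_force: [0.4, 0.2, -0.2]
finger_gap: 85.0
```

```bash
python3 -c "
from h import *
im,st=shot('wrist','w6')
cv2.imwrite('pics/w6big.png',cv2.resize(im[:,90:480],(800,788),interpolation=2)[0:600])"
```

```text
[631.2 -88.1 227.5] [179.91  -0.39   5.18]
```

View pics/w6big.png

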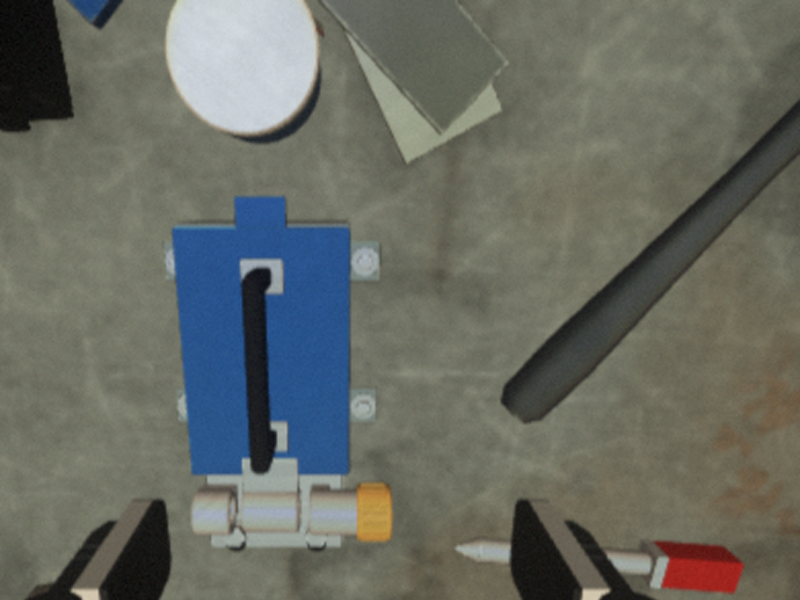

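The cover is seated, its knuckle in line between the box's knuckles. Collar face ≈ (390,512), left knuckle end ≈ (193,511), pin nose ≈ (457,548), handle red block ≈ (700,567).

```bash
python3 -c "
from h import *
im,st=load('w6')
f=lambda u,v:(90+(u+.5)*390/800-.5,(v+.5)*390/800-.5)
c=np.array([624,-48.05]);t=np.radians(5.1);B=np.array([[np.cos(t),-np.sin(t)],[np.sin(t),np.cos(t)]])
for n,p,z in [('faceTop',(391,512),69),('faceMid',(388,512.5),53),('k2end',(193,511),53),('k2 inner',(235,512),53),('k1 inner',(310,512),53),('coverknL',(242,512),53),('coverknR',(299,512),53)]:
    X=plane('wrist',f(*p),z,st); print(n,X.round(1),'box',((X[:2]-c)@B).round(1))
C=np.array([plane('wrist',f(*p),54,st) for p in [(173,227),(350,227),(350,473),(191,474)]]);print('cover',C.mean(0).round(1),((C.mean(0)[:2]-c)@B).round(1))
for n,p,z in [('nose',(457,548),12),('shank',(640,563),12)]: print(n,plane('wrist',f(*p),z,st).round(1))
hsv=cv2.cvtColor(im,cv2.COLOR_BGR2HSV); m=cv2.inRange(hsv,(0,170,90),(6,255,255))|cv2.inRange(hsv,(174,170,90),(180,255,255)); m[:220]=0
k=max(cv2.findContours(m,0,1)[0],key=cv2.contourArea); print(cv2.contourArea(k)); r=cv2.minAreaRect(k); print(r,[plane('wrist',p,24,st).round(1) for p in cv2.boxPoints(r)],plane('wrist',r[0],20,st))
"
```

```text
faceTop [ 543.5 -125.9   69. ] box [-87.1 -70.4]
faceMid [ 534.2 -126.5   53. ] box [-96.4 -70.2]
k2end [524.7 -10.4  53. ] box [-95.6  46.3]
k2 inner [526.3 -35.4  53. ] box [-96.2  21.3]
k1 inner [530.3 -80.   53. ] box [-96.2 -23.5]
coverknL [526.6 -39.6  53. ] box [-96.2  17.1]
coverknR [529.7 -73.5  53. ] box [-96.2 -17. ]
cover [623.1 -49.   54. ] [-1.  -0.9]
nose [ 488.6 -182.9   12. ]
shank [ 488.2 -311.5   12. ]
690.0
((430.070556640625, 276.0823059082031), (41.87629318237305, 21.475021362304688), 4.398705005645752) [array([ 479. , -317.3,   24. ]), array([ 512.7, -311.1,   24. ]), array([ 512.9, -369.3,   24. ]), array([ 479.1, -377.1,   24. ])] [ 493.68062091 -346.59436201   20.        ]
```

>>> servo_tool:
  motion:
    - [85,0,20,0,0,0,-0.148]
    - [85,0,20,0,0,0,-0.148]
    - [85,0,20,0,0,0,-0.148]
    - [85,0,20,0,0,0,-0.148]
    - [85,-20,10,0,0,0,-0.148]
    - [85,-20,10,0,0,0,-0.148]
    - [85,-20,10,0,0,0,-0.148]
    - [85,-20,10,0,0,0,-0.148]
    - [85,-20,0,0,0,0,-0.148]
    - [85,-20,0,0,0,0,-0.148]

```text
time: 14.35
tool_pos: [626.5, -282.0, 206.9]
tcp_rot: [-179.2, -0.7, 91.4]
ft_force: [-0.3, 0.3, 0.3]
finger_gap: 85.2
```

```bash
python3 -c "
from h import *
st=sense();print(st['tool_pos'],st['tcp_rot'],st['joint_pos'])
go([488.2,-349,150],[180,0,89.8])"
```

```text
[ 626.54305435 -281.98285649  206.9141769 ] [-179.18531343   -0.74422561   91.37818198] [-28.63041832  22.61908632  70.03535847   0.23703413  88.42325725
 -30.0226422 ]
shift now-axes [ -64.4 -139.1   58.1] goal-axes [ -67.5 -138.1   56.9] rotvec [-0.0144 -0.0128  0.0276]
```

>>> servo_tool:
  motion:
    - [85,-10,-23,0,-0.0144,-0.0128,0.0276]
    - [85,-11,-23,8,0,0,0]
    - [85,-11,-23,12,0,0,0]
    - [85,-11,-23,12,0,0,0]
    - [85,-11,-23,12,0,0,0]
    - [85,-10,-20,10,0,0,0]
    - [85,0,0,0,0,0,0]
    - [85,0,0,0,0,0,0]

```text
time: 15.15
tool_pos: [482.1, -341.7, 134.4]
tcp_rot: [-179.1, -0.8, 90.1]
ft_force: [-0.5, 0.3, 0.3]
finger_gap: 85.0
```

```bash
python3 -c "
from h import *
im,st=shot('wrist','w7')
go([488.2,-349,60],[180,0,89.8])
hsv=cv2.cvtColor(im,cv2.COLOR_BGR2HSV); m=cv2.inRange(hsv,(0,170,90),(6,255,255))|cv2.inRange(hsv,(174,170,90),(180,255,255))
for k in cv2.findContours(m,0,1)[0]:
  if cv2.contourArea(k)>300:
    r=cv2.minAreaRect(k); print(cv2.contourArea(k),r); print(np.array([plane('wrist',p,24,st).round(1) for p in cv2.boxPoints(r)]),plane('wrist',r[0],24,st).round(1))
cv2.imwrite('pics/w7b.png',cv2.resize(im,(800,600),interpolation=2))
"
```

```text
[ 482.1 -341.7  134.4] [-179.08   -0.81   90.14]
shift now-axes [-8.6  7.4 73.9] goal-axes [-7.5  6.2 74.2] rotvec [-0.0168 -0.0144  0.0065]
1237.0 ((265.5, 193.0), (52.0, 25.0), 90.0)
[[ 478.5 -323.    24. ]
 [ 500.8 -322.8   24. ]
 [ 502.1 -373.    24. ]
 [ 478.5 -373.3   24. ]] [ 490.  -347.3   24. ]
```

View pics/w7b.png

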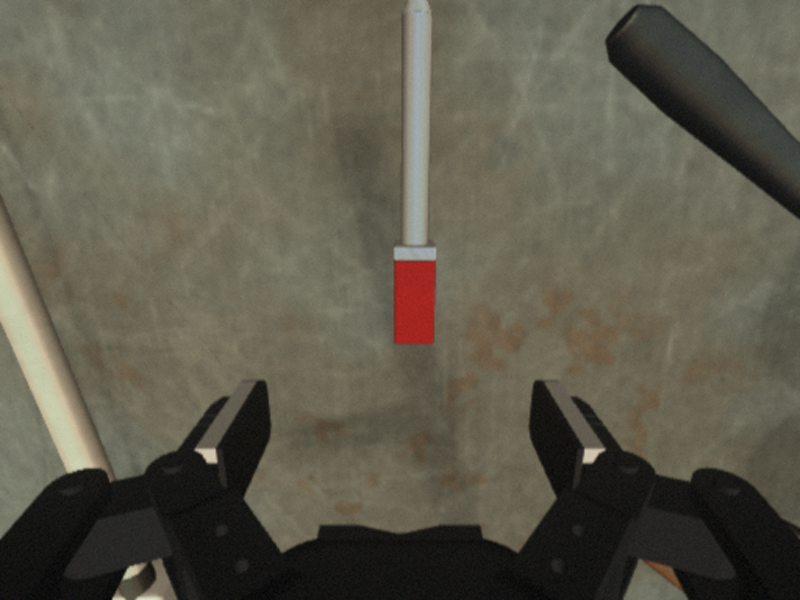

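The pin lies vertical in view: red block (394–436, 261–344), shoulder at row 246, nothing near the fingers.

>>> servo_tool:
  motion:
    - [85,-3,4,15,-0.0168,-0.0144,0]
    - [85,-2,3,20,0,0,0]
    - [85,0,0,20,0,0,0]
    - [85,0,0,20,0,0,0]
    - [85,0,0,10,0,0,0]
    - [85,0,0,0,0,0,0]

```text
time: 15.8
tool_pos: [496.8, -343.7, 48.9]
tcp_rot: [179.6, 0.2, 90.5]
ft_force: [-0.6, 1.0, -0.2]
finger_gap: 85.2
```

```bash
python3 -c "
from h import *
im,st=shot('wrist','w8')
go([489,-347,4],[180,0,90.1])
hsv=cv2.cvtColor(im,cv2.COLOR_BGR2HSV); m=cv2.inRange(hsv,(0,170,70),(6,255,255))|cv2.inRange(hsv,(174,170,70),(180,255,255))
for k in cv2.findContours(m,0,1)[0]:
  if cv2.contourArea(k)>300:
    r=cv2.minAreaRect(k); print(cv2.contourArea(k),cv2.boundingRect(k),r); print(np.array([plane('wrist',p,24,st).round(1) for p in cv2.boxPoints(r)]),plane('wrist',r[0],24,st).round(1))
"
```

```text
[ 496.8 -343.7   48.9] [1.7962e+02 1.7000e-01 9.0520e+01]
shift now-axes [-2.9 -8.4 45.6] goal-axes [-3.1 -8.1 45.7] rotvec [0.0074 0.0035 0.0073]
2559.5 (224, 194, 38, 73) ((242.5, 230.0), (72.0, 37.0), 90.0)
[[ 478.  -322.7   24. ]
 [ 500.5 -322.6   24. ]
 [ 501.3 -373.2   24. ]
 [ 476.8 -373.3   24. ]] [ 489.1 -346.9   24. ]
```

>>> servo_tool:
  motion:
    - [85,-3,-8,8,0.0074,0.0035,0.0073]
    - [85,0,0,12,0,0,0]
    - [85,0,0,10,0,0,0]
    - [85,0,0,8,0,0,0]
    - [85,0,0,3,0,0,0]
    - [85,0,0,0,0,0,0]

```text
time: 16.45
tool_pos: [490.5, -348.7, 8.4]
tcp_rot: [179.8, 0.2, 90.1]
ft_force: [0.2, 0.0, 0.3]
finger_gap: 85.2
```

```bash
python3 -c "
from h import *
go([489,-347,4],[180,0,90.1]);print(sense()['tool_pos'])"
```

```text
shift now-axes [ 1.7 -1.5  4.4] goal-axes [ 1.7 -1.5  4.4] rotvec [ 0.003   0.0028 -0.0007]
[ 490.4938997  -348.72001566    8.36308386]
```

>>> servo_tool:
  motion:
    - [85,1.7,-1.5,3,0.003,0.003,0]
    - [85,0,0,1,0,0,0]
    - [24,0,0,0,0,0,0]
    - [24,0,0,0,0,0,0]
    - [24,0,0,0,0,0,0]
    - [10,0,0,0,0,0,0]
    - [10,0,0,0,0,0,0]
    - [10,0,0,0,0,0,0]
    - [10,0,0,0,0,0,0]
    - [10,0,0,0,0,0,0]
  force: 90

```text
time: 17.45
tool_pos: [490.0, -347.7, 5.8]
tcp_rot: [179.9, 0.1, 90.1]
ft_force: [0.0, 0.3, -0.0]
finger_gap: 21.9
```

>>> servo_tool:
  motion:
    - [10,0,0,0,0,0,0]
    - [10,0,0,-3,0,0,0]
    - [10,0,0,-10,0,0,0]
    - [10,0,0,-20,0,0,0]
    - [10,0,0,-20,0,0,0]
    - [10,0,0,-20,0,0,0]
    - [10,0,0,0,0,0,0]
    - [10,0,0,0,0,0,0]
  force: 90

```text
time: 18.25
tool_pos: [487.6, -345.7, 80.3]
tcp_rot: [-179.8, -0.1, 90.1]
ft_force: [-0.2, 0.6, -4.5]
finger_gap: 22.0
```

>>> servo_tool:
  motion:
    - [10,3,8,0,0,0,-0.03]
    - [10,4,10,0,0,0,-0.03]
    - [10,4,10,0,0,0,-0.027]
    - [10,4,10,0,0,0,0]
    - [10,4,10,0,0,0,0]
    - [10,3,8,0,0,0,0]
    - [10,0,0,0,0,0,0]
    - [10,0,0,0,0,0,0]

```text
time: 19.05
tool_pos: [545.7, -314.7, 74.7]
tcp_rot: [-179.6, -0.5, 95.6]
ft_force: [-0.0, -0.2, -4.1]
finger_gap: 22.4
```

```bash
python3 -c "
from h import *
st=sense();print(st['tool_pos'],st['tcp_rot'],st['ft_force'],st['wrist_torque'])
go([551.6,-317.5,46.3],[180,0,95.1])"
```

```text
[ 545.73425709 -314.69240919   74.70614317] [-179.55682394   -0.46237318   95.62394507] [-0.02369189 -0.23581305 -4.09264011] [-0.15184692 -0.01874872 -0.04285467]
shift now-axes [-3.6  5.8 28.3] goal-axes [-3.3  5.6 28.4] rotvec [-0.0078 -0.008   0.0092]
```

>>> servo_tool:
  motion:
    - [10,-2,3,5,-0.0078,-0.008,0.0092]
    - [10,-1.5,2.5,8,0,0,0]
    - [10,0,0,8,0,0,0]
    - [10,0,0,5,0,0,0]
    - [10,0,0,0,0,0,0]
    - [10,0,0,0,0,0,0]

```text
time: 19.65
tool_pos: [550.2, -318.6, 45.3]
tcp_rot: [-179.9, -0.0, 94.9]
ft_force: [0.5, -0.0, -3.1]
finger_gap: 22.1
```

```bash
python3 -c "
from h import *
go([551.6,-317.5,46.3],[180,0,95.1])
im,st=shot('wrist','w9');a=snapshot('scene');s=snapshot('side');cv2.imwrite('pics/sc9.png',a);cv2.imwrite('pics/sd9.png',s)
pr=lambda c,t:proj(c,st['tool_pos']+Rot.from_euler('xyz',st['tcp_rot'],degrees=True).apply(t),st).round(1)
for t in ([-28,0,-6.2],[32.7,0,-6.2],[110,0,-6.2],[166.7,0,-6.2]): print(t,pr('wrist',t),pr('scene',t),pr('side',t))
print('face',[proj(c,[534.6,-126.6,52.5],st).round(1) for c in ('wrist','scene','side')])
L=cv2.resize(im,(400,300))
A=cv2.resize(a[140:210,250:350],(400,280),interpolation=2);S=cv2.resize(s[150:220,240:340],(400,280),interpolation=2)
W=cv2.resize(im[0:150,170:370],(400,300),interpolation=2)
cv2.imwrite('pics/c9.png',np.vstack([np.hstack([A,S]),np.hstack([L,W])]))"
```

```text
shift now-axes [ 1.   1.5 -1. ] goal-axes [ 1.   1.5 -1. ] rotvec [-0.001  -0.0001 -0.0028]
[ 550.2 -318.6   45.3] [-1.7994e+02 -1.0000e-02  9.4940e+01]
[-28, 0, -6.2] [254.8 294.9] [316.9 143.4] [294.3 154. ]
[32.7, 0, -6.2] [254.8 192.2] [309.1 152.1] [289.9 161.8]
[110, 0, -6.2] [254.8  15.2] [298.6 163.7] [283.9 172.5]
[166.7, 0, -6.2] [ 254.8 -166.9] [290.3 172.8] [279.1 181.1]
face [array([ 257.9, -276.4]), array([286.1, 176.8]), array([276.5, 184.9])]
```

View pics/c9.png

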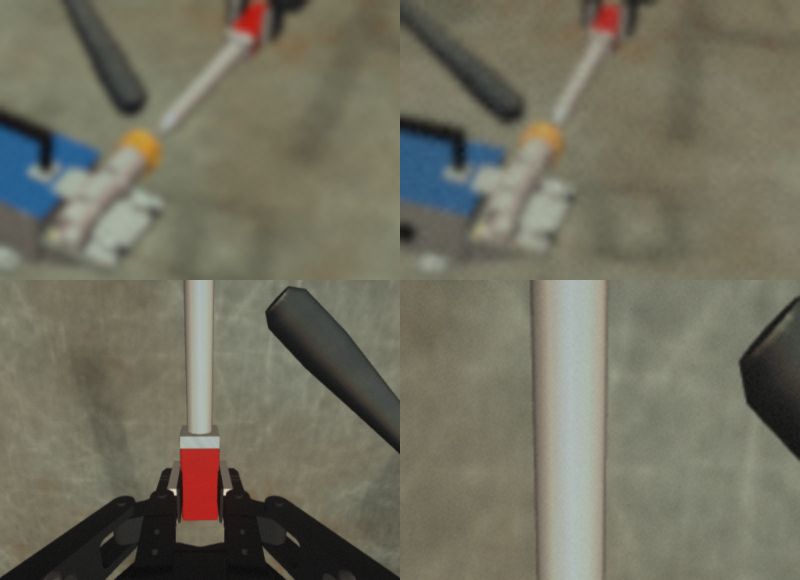

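The last viewed composite shows the nose at scene (291.2,172) and side (279.3,180.5), within 1 px of prediction. The shank's centre column stays at 254.8 along the tool's x axis. Now I'll check tilt numerically.

```bash
python3 -c "
from h import *
im,st=load('w9');a=cv2.imread('pics/sc9.png');s=cv2.imread('pics/sd9.png')
X,e=tri(ray('scene',(291.2,172)),ray('side',(279.3,180.5)));R=Rot.from_euler('xyz',st['tcp_rot'],degrees=True)
print('nose',X,e,'tool',R.inv().apply(X-st['tool_pos']).round(1))
g=cv2.GaussianBlur(cv2.cvtColor(im,cv2.COLOR_BGR2GRAY).astype(float),(1,15),0)
P=camera_params('wrist');T=P['tool_from_camera']
for r in (5,25,45,65,85,105,125,145,165,180):
    row=g[r]; gd=np.gradient(cv2.GaussianBlur(row[None],(5,1),0)[0]); 
    l=228+np.argmax(np.abs(gd[228:248])); q=262+np.argmax(np.abs(gd[262:282]))
    sub=lambda i:i+0.5*(abs(gd[i-1])-abs(gd[i+1]))/(abs(gd[i-1])+abs(gd[i+1])-2*abs(gd[i])+1e-9)
    l2,q2=sub(l),sub(q); 
    # ray/plane tool height at expected -6.2 -> expected width
    d=T[:3,:3]@np.array([0,(r-P['cy'])/P['fy'],1]); k=(-6.2-T[2,3])/d[2]; dep=k; x=T[0,3]+k*d[0]
    print(r,round(x,1),'w',round(q2-l2,2),'exp',round(291.24*16/dep,2),'mid',round((l2+q2)/2,2))
"
```

```text
nose [ 538.8747041  -162.96477718   46.68109128] 0.17549847970955723 tool [156.    2.1  -1.4]
5 113.7 w 34.0 exp 39.04 mid 254.83
25 106.4 w 36.86 exp 38.32 mid 252.94
45 98.8 w 32.33 exp 37.59 mid 254.88
65 91.0 w 31.81 exp 36.87 mid 254.98
85 82.8 w 31.23 exp 36.15 mid 255.03
105 74.3 w 30.71 exp 35.42 mid 255.01
125 65.4 w 30.11 exp 34.7 mid 255.2
145 56.2 w 29.65 exp 33.98 mid 255.16
165 46.5 w 28.53 exp 33.25 mid 255.45
180 39.0 w 27.98 exp 32.71 mid 255.32
```

>>> servo_tool:
  motion:
    - [10,0,1.5,-1,0,0,-0.003]
    - [10,0,0,0,0,0,0]
    - [10,5,0,0,0,0,0]
    - [10,5,0,0,0,0,0]
    - [10,5,0,0,0,0,0]
    - [10,5,0,0,0,0,0]
    - [10,0,0,0,0,0,0]

```text
time: 20.5
tool_pos: [551.1, -296.9, 48.4]
tcp_rot: [179.9, 0.1, 95.2]
ft_force: [0.5, 0.1, -3.6]
finger_gap: 21.8
```

```bash
cat >> h.py <<'E'
def line(dep=None):
    """pin pose relative to the assumed bore line: dx (tool y), dz, gap shoulder-face"""
    st=sense(); F=np.array([534.6,-126.6,52.5]); v=np.array([-np.sin(np.radians(5.1)),np.cos(np.radians(5.1)),0]); n=np.array([v[1],-v[0],0])
    R=Rot.from_euler('xyz',st['tcp_rot'],degrees=True); sh=st['tool_pos']+R.apply([32.7,0,-6.2])-F; d=R.apply([1,0,0])
    print("t",round(st['time'],2),"gap",(-sh@v).round(1),"side(+toolY)",(sh@n).round(2),"dz",sh[2].round(2),"yaw err",(st['tcp_rot'][2]-95.1).round(2),"pitch up",np.degrees(d[2]).round(2))
    f=st['ft_force']; print("F along",(f@v).round(1),"side",(f@n).round(1),"up",f[2].round(1),"M",st['wrist_torque'].round(2),"gap",round(st['finger_gap'],1))
E
python3 -c "from h import *; line()"
```

```text
t 20.5 gap 138.4 side(+toolY) 1.22 dz 2.04 yaw err 0.05 pitch up -0.09
F along 0.1 side 0.5 up -3.6 M [-0.05  0.04  0.02] gap 21.8
```

>>> servo_tool:
  motion:
    - [10,0,-1.2,2,0,0,0]
    - [10,0,0,0,0,0,0]
    - [10,3,0,0,0,0,0]
    - [10,3,0,0,0,0,0]
    - [10,3,0,0,0,0,0]
    - [10,0,0,0,0,0,0]

```text
time: 21.1
tool_pos: [548.8, -287.4, 46.1]
tcp_rot: [179.9, 0.1, 95.1]
ft_force: [0.1, -0.3, -3.0]
finger_gap: 22.0
```

```bash
python3 -c "from h import *; line()"
```

```text
t 21.1 gap 128.7 side(+toolY) -0.23 dz -0.28 yaw err 0.05 pitch up -0.09
F along -0.3 side 0.0 up -3.0 M [-0.11 -0.01  0.02] gap 22.0
```

>>> servo_tool:
  motion:
    - [10,2,0.2,-0.2,0,0,0]
    - [10,2,0,0,0,0,0]
    - [10,2,0,0,0,0,0]
    - [10,2,0,0,0,0,0]
    - [10,0,0,0,0,0,0]

```text
time: 21.6
tool_pos: [548.3, -278.7, 46.5]
tcp_rot: [179.9, 0.1, 95.2]
ft_force: [0.7, 0.2, -2.7]
finger_gap: 21.6
```

```bash
python3 -c "from h import *; line()"
```

```text
t 21.6 gap 120.0 side(+toolY) 0.1 dz 0.11 yaw err 0.06 pitch up -0.1
F along 0.1 side 0.7 up -2.7 M [-0.14 -0.02  0.04] gap 21.6
```

>>> servo_tool:
  motion:
    - [10,1.5,0,0,0,0,0]
    - [10,1.5,0,0,0,0,0]
    - [10,1.5,0,0,0,0,0]
    - [10,0,0,0,0,0,0]

```text
time: 22.0
tool_pos: [547.9, -273.9, 46.5]
tcp_rot: [179.9, 0.1, 95.1]
ft_force: [0.4, -0.2, -3.6]
finger_gap: 22.2
```

```bash
python3 -c "from h import *; line()"
```

```text
t 22.0 gap 115.2 side(+toolY) 0.08 dz 0.09 yaw err 0.05 pitch up -0.11
F along -0.2 side 0.4 up -3.6 M [-0.06 -0.03 -0.01] gap 22.2
```

>>> servo_tool:
  motion:
    - [10,2,0,0,0,0,0]
    - [10,2,0,0,0,0,0]
    - [10,2,0,0,0,0,0]
    - [10,0,0,0,0,0,0]

```text
time: 22.4
tool_pos: [547.3, -267.4, 46.5]
tcp_rot: [179.9, 0.1, 95.1]
ft_force: [0.1, -0.3, -3.4]
finger_gap: 22.0
```

```bash
python3 -c "from h import *; line()"
```

```text
t 22.4 gap 108.6 side(+toolY) 0.08 dz 0.09 yaw err 0.05 pitch up -0.11
F along -0.3 side 0.1 up -3.4 M [-0.07  0.02 -0.01] gap 22.0
```

>>> servo_tool:
  motion:
    - [10,1.5,0,0,0,0,0]
    - [10,1.5,0,0,0,0,0]
    - [10,1.5,0,0,0,0,0]
    - [10,1.5,0,0,0,0,0]
    - [10,0,0,0,0,0,0]

```text
time: 22.9
tool_pos: [546.7, -260.9, 46.5]
tcp_rot: [179.9, 0.1, 95.2]
ft_force: [0.1, -1.1, -4.1]
finger_gap: 22.1
```

```bash
python3 -c "from h import *; line()"
```

```text
t 22.9 gap 102.1 side(+toolY) 0.12 dz 0.12 yaw err 0.05 pitch up -0.11
F along -1.1 side 0.0 up -4.1 M [-0.1  -0.04  0.02] gap 22.1
```

>>> servo_tool:
  motion:
    - [10,1.5,0,0,0,0,0]
    - [10,1.5,0,0,0,0,0]
    - [10,1.5,0,0,0,0,0]
    - [10,1.5,0,0,0,0,0]
    - [10,1.5,0,0,0,0,0]
    - [10,0,0,0,0,0,0]

```text
time: 23.5
tool_pos: [546.0, -252.7, 46.5]
tcp_rot: [179.9, 0.1, 95.2]
ft_force: [-0.7, 0.1, -4.0]
finger_gap: 22.0
```

```bash
python3 -c "from h import *; line()"
```

```text
t 23.5 gap 93.9 side(+toolY) 0.07 dz 0.09 yaw err 0.05 pitch up -0.11
F along 0.2 side -0.7 up -4.0 M [-0.14 -0.02 -0.02] gap 22.0
```

>>> servo_tool:
  motion:
    - [10,2,0,0,0,0,0]
    - [10,2,0,0,0,0,0]
    - [10,2,0,0,0,0,0]
    - [10,2,0,0,0,0,0]
    - [10,2,0,0,0,0,0]
    - [10,0,0,0,0,0,0]

```text
time: 24.1
tool_pos: [545.0, -241.8, 46.5]
tcp_rot: [179.9, 0.1, 95.2]
ft_force: [-0.4, 0.1, -3.3]
finger_gap: 21.9
```

```bash
python3 -c "from h import *; line()"
```

```text
t 24.1 gap 83.0 side(+toolY) 0.06 dz 0.11 yaw err 0.05 pitch up -0.11
F along 0.2 side -0.4 up -3.3 M [-0.1  -0.02 -0.  ] gap 21.9
```

>>> servo_tool:
  motion:
    - [10,2,0,0,0,0,0]
    - [10,2,0,0,0,0,0]
    - [10,2,0,0,0,0,0]
    - [10,2,0,0,0,0,0]
    - [10,2,0,0,0,0,0]
    - [10,0,0,0,0,0,0]

```text
time: 24.7
tool_pos: [544.0, -230.9, 46.5]
tcp_rot: [179.9, 0.1, 95.2]
ft_force: [-0.1, 0.2, -3.4]
finger_gap: 22.2
```

```bash
python3 -c "from h import *; line()"
```

```text
t 24.7 gap 72.0 side(+toolY) 0.08 dz 0.1 yaw err 0.06 pitch up -0.11
F along 0.2 side -0.1 up -3.4 M [-0.08  0.01  0.02] gap 22.2
```

>>> servo_tool:
  motion:
    - [10,1.5,0,0,0,0,0]
    - [10,1.5,0,0,0,0,0]
    - [10,1.5,0,0,0,0,0]
    - [10,1.5,0,0,0,0,0]
    - [10,1.5,0,0,0,0,0]
    - [10,0,0,0,0,0,0]

```text
time: 25.3
tool_pos: [543.8, -223.3, 46.8]
tcp_rot: [179.8, 0.2, 95.1]
ft_force: [0.1, -0.2, -3.8]
finger_gap: 21.9
```

```bash
python3 -c "from h import *; line()"
```

```text
t 25.3 gap 64.4 side(+toolY) 0.58 dz 0.43 yaw err 0.03 pitch up -0.17
F along -0.3 side 0.1 up -3.8 M [-0.12 -0.07 -0.03] gap 21.9
```

>>> servo_tool:
  motion:
    - [10,1,-0.4,0.3,0,0.003,0]
    - [10,1.5,0,0,0,0,0]
    - [10,1.5,0,0,0,0,0]
    - [10,1.5,0,0,0,0,0]
    - [10,0,0,0,0,0,0]

```text
time: 25.8
tool_pos: [543.2, -217.6, 46.6]
tcp_rot: [179.8, -0.0, 95.1]
ft_force: [0.6, -1.1, -3.9]
finger_gap: 21.7
```

```bash
python3 -c "from h import *; line()"
```

```text
t 25.8 gap 58.7 side(+toolY) 0.42 dz 0.31 yaw err 0.01 pitch up 0.01
F along -1.1 side 0.5 up -3.9 M [-0.13 -0.17 -0.14] gap 21.7
```

>>> servo_tool:
  motion:
    - [10,1.5,0,0,0,0,0]
    - [10,1.5,0,0,0,0,0]
    - [10,1.5,0,0,0,0,0]
    - [10,1.5,0,0,0,0,0]
    - [10,1.5,0,0,0,0,0]
    - [10,0,0,0,0,0,0]

```text
time: 26.4
tool_pos: [542.5, -209.3, 46.7]
tcp_rot: [179.8, -0.0, 95.1]
ft_force: [1.6, 0.4, -3.4]
finger_gap: 21.9
```

```bash
python3 -c "from h import *; line()"
```

```text
t 26.4 gap 50.4 side(+toolY) 0.53 dz 0.35 yaw err 0.02 pitch up 0.01
F along 0.2 side 1.6 up -3.4 M [-0.2  -0.28 -0.21] gap 21.9
```

>>> servo_tool:
  motion:
    - [10,0.5,0.2,0,0,0,0.002]
    - [10,1.5,0,0,0,0,0]
    - [10,1.5,0,0,0,0,0]
    - [10,1.5,0,0,0,0,0]
    - [10,1.5,0,0,0,0,0]
    - [10,0,0,0,0,0,0]

```text
time: 27.0
tool_pos: [541.8, -202.0, 46.5]
tcp_rot: [179.8, -0.0, 95.0]
ft_force: [1.0, 0.2, -4.3]
finger_gap: 21.7
```

```bash
python3 -c "from h import *; line()"
```

```text
t 27.0 gap 43.1 side(+toolY) 0.5 dz 0.19 yaw err -0.1 pitch up 0.03
F along 0.1 side 1.0 up -4.3 M [-0.15 -0.16 -0.13] gap 21.7
```

>>> servo_tool:
  motion:
    - [10,1.5,0,0,0,0,0]
    - [10,1.5,0,0,0,0,0]
    - [10,1.5,0,0,0,0,0]
    - [10,1.5,0,0,0,0,0]
    - [10,1.5,0,0,0,0,0]
    - [10,0,0,0,0,0,0]

```text
time: 27.6
tool_pos: [541.1, -193.9, 46.5]
tcp_rot: [179.8, -0.0, 95.0]
ft_force: [0.4, 0.1, -3.1]
finger_gap: 21.9
```

```bash
python3 -c "from h import *; line()"
```

```text
t 27.6 gap 35.0 side(+toolY) 0.55 dz 0.25 yaw err -0.1 pitch up 0.02
F along 0.1 side 0.4 up -3.1 M [-0.08 -0.16 -0.08] gap 21.9
```

>>> servo_tool:
  motion:
    - [10,1.5,0,0,0,0,0]
    - [10,1.5,0,0,0,0,0]
    - [10,1.5,0,0,0,0,0]
    - [10,1.5,0,0,0,0,0]
    - [10,1.5,0,0,0,0,0]
    - [10,0,0,0,0,0,0]

```text
time: 28.2
tool_pos: [540.5, -185.8, 46.6]
tcp_rot: [179.8, -0.0, 95.0]
ft_force: [0.9, -0.3, -4.0]
finger_gap: 21.9
```

```bash
python3 -c "from h import *; line()"
```

```text
t 28.2 gap 26.8 side(+toolY) 0.6 dz 0.28 yaw err -0.1 pitch up 0.02
F along -0.3 side 0.9 up -4.0 M [-0.14 -0.14 -0.13] gap 21.9
```

Now also refine the collar face position with the wrist camera (numerically) while continuing.

>>> servo_tool:
  motion:
    - [10,1.5,0,0,0,0,0]
    - [10,1.5,0,0,0,0,0]
    - [10,1.5,0,0,0,0,0]
    - [10,1.5,0,0,0,0,0]
    - [10,1.5,0,0,0,0,0]
    - [10,0,0,0,0,0,0]

```text
time: 28.8
tool_pos: [539.7, -177.7, 46.6]
tcp_rot: [179.8, -0.0, 95.0]
ft_force: [0.8, -0.5, -3.7]
finger_gap: 21.9
```

```bash
python3 -c "from h import *; line()
im,st=shot('wrist','w10')
hsv=cv2.cvtColor(im,cv2.COLOR_BGR2HSV)
m=cv2.inRange(hsv,(12,120,80),(28,255,255)); k=max(cv2.findContours(m,0,1)[0],key=cv2.contourArea); x,y,w,h=cv2.boundingRect(k); print('collar',x,y,w,h)
r=cv2.inRange(hsv,(0,170,70),(6,255,255))|cv2.inRange(hsv,(174,170,70),(180,255,255)); k=max(cv2.findContours(r,0,1)[0],key=cv2.contourArea); print('red',cv2.boundingRect(k))
g=cv2.cvtColor(im,cv2.COLOR_BGR2GRAY); print(g[130:215,255].tolist())
pr=lambda t:proj('wrist',st['tool_pos']+Rot.from_euler('xyz',st['tcp_rot'],degrees=True).apply(t),st).round(1)
print('collar bottom row -> toolx at top z', [ (d,pr([32.7+d,0,-6.2-16.5])[1]) for d in (0,10,15,20,25)],'shoulder top edge',pr([32.7,0,-18.2]))"
```

```text
t 28.8 gap 18.6 side(+toolY) 0.62 dz 0.29 yaw err -0.1 pitch up 0.02
F along -0.6 side 0.8 up -3.7 M [-0.15 -0.16 -0.06] gap 21.9
[ 539.7 -177.7   46.6] [ 1.7981e+02 -2.0000e-02  9.5000e+01]
collar 217 113 74 51
red (231, 216, 50, 91)
[164, 162, 162, 161, 163, 161, 161, 166, 165, 165, 164, 164, 162, 164, 164, 162, 162, 161, 161, 160, 161, 157, 160, 161, 162, 164, 163, 164, 169, 168, 168, 169, 151, 139, 160, 175, 177, 175, 173, 175, 175, 175, 174, 177, 176, 175, 174, 174, 175, 174, 175, 175, 177, 177, 175, 174, 173, 174, 175, 173, 177, 175, 174, 175, 174, 173, 160, 127, 99, 105, 145, 172, 172, 171, 171, 170, 168, 167, 169, 166, 165, 162, 167, 168, 167]
collar bottom row -> toolx at top z [(0, np.float64(204.2)), (10, np.float64(182.5)), (15, np.float64(171.2)), (20, np.float64(159.7)), (25, np.float64(147.9))] shoulder top edge [254.8 200.6]
```

>>> servo_tool:
  motion:
    - [10,1.5,0,0,0,0,0]
    - [10,1.5,0,0,0,0,0]
    - [10,1.5,0,0,0,0,0]
    - [10,1.5,0,0,0,0,0]
    - [10,1.5,0,0,0,0,0]
    - [10,1.5,0,0,0,0,0]
    - [10,1.5,0,0,0,0,0]
    - [10,0,0,0,0,0,0]

```text
time: 29.65
tool_pos: [538.7, -166.4, 46.6]
tcp_rot: [179.8, -0.0, 95.0]
ft_force: [1.7, -0.3, -3.6]
finger_gap: 22.1
```

```bash
python3 -c "from h import *; line()"
```

```text
t 29.65 gap 7.3 side(+toolY) 0.6 dz 0.29 yaw err -0.1 pitch up 0.02
F along -0.5 side 1.7 up -3.6 M [-0.16 -0.13 -0.09] gap 22.1
```

Slow the last stretch: 1 mm rows, watching the along-force.

>>> servo_tool:
  motion:
    - [10,1,0,0,0,0,0]
    - [10,1,0,0,0,0,0]
    - [10,1,0,0,0,0,0]
    - [10,1,0,0,0,0,0]
    - [10,0,0,0,0,0,0]

```text
time: 30.15
tool_pos: [538.3, -162.1, 46.6]
tcp_rot: [179.8, -0.0, 95.0]
ft_force: [0.9, 0.3, -3.5]
finger_gap: 21.8
```

```bash
python3 -c "from h import *; line()"
```

```text
t 30.15 gap 3.0 side(+toolY) 0.62 dz 0.29 yaw err -0.1 pitch up 0.01
F along 0.2 side 1.0 up -3.5 M [-0.14 -0.11 -0.11] gap 21.8
```

>>> servo_tool:
  motion:
    - [10,0.7,0,0,0,0,0]
    - [10,0.7,0,0,0,0,0]
    - [10,0,0,0,0,0,0]

```text
time: 30.45
tool_pos: [538.2, -160.6, 46.6]
tcp_rot: [179.8, -0.0, 95.0]
ft_force: [0.9, -0.3, -4.2]
finger_gap: 22.2
```

>>> servo_tool:
  motion:
    - [10,0.6,0,0,0,0,0]
    - [10,0.6,0,0,0,0,0]

```text
time: 30.65
tool_pos: [538.2, -160.0, 46.7]
tcp_rot: [179.8, 0.1, 95.0]
ft_force: [1.2, -5.6, -4.2]
finger_gap: 22.2
```

```bash
python3 -c "from h import *; line()"
```

```text
t 30.65 gap 0.9 side(+toolY) 0.61 dz 0.35 yaw err -0.11 pitch up -0.05
F along -5.6 side 0.7 up -4.2 M [-1.01 -0.15 -0.12] gap 22.2
```

>>> servo_tool:
  motion:
    - [10,0.4,0,0,0,0,0]
    - [10,0,0,0,0,0,0]

```text
time: 30.85
tool_pos: [538.1, -160.1, 46.7]
tcp_rot: [179.8, 0.1, 95.0]
ft_force: [0.6, -2.5, -4.0]
finger_gap: 22.3
```

```bash
python3 -c "from h import *; line()
im,st=shot('wrist','w11')
g=cv2.cvtColor(im,cv2.COLOR_BGR2GRAY); print(g[165:225,255].tolist(), im[165:225:3,255].tolist())"
```

```text
t 30.85 gap 1.0 side(+toolY) 0.58 dz 0.32 yaw err -0.12 pitch up -0.09
F along -2.5 side 0.4 up -4.0 M [-0.39 -0.16 -0.02] gap 22.3
[ 538.1 -160.1   46.7] [1.798e+02 9.000e-02 9.498e+01]
[160, 157, 158, 157, 160, 157, 160, 163, 157, 164, 158, 161, 163, 162, 161, 162, 162, 160, 161, 161, 160, 161, 159, 159, 159, 158, 159, 161, 159, 163, 162, 162, 163, 164, 167, 166, 154, 147, 159, 166, 167, 168, 167, 165, 167, 163, 162, 164, 167, 165, 135, 90, 77, 80, 75, 74, 80, 75, 78, 78] [[75, 159, 196], [74, 155, 193], [73, 159, 194], [76, 162, 200], [76, 162, 199], [74, 161, 198], [74, 160, 197], [75, 159, 198], [74, 158, 195], [73, 159, 197], [74, 160, 200], [73, 163, 200], [71, 150, 192], [165, 168, 163], [164, 170, 163], [158, 166, 159], [161, 170, 162], [59, 67, 146], [31, 37, 168], [30, 37, 167]]
```

>>> servo_tool:
  motion:
    - [10,0.8,0,0,0,0,0]
    - [10,0.8,0,0,0,0,0]

```text
time: 31.1
tool_pos: [538.1, -160.0, 46.9]
tcp_rot: [179.8, 0.2, 95.0]
ft_force: [1.5, -6.3, -5.6]
finger_gap: 22.1
```

```bash
python3 -c "from h import *; line()"
```

```text
t 31.1 gap 0.9 side(+toolY) 0.58 dz 0.41 yaw err -0.13 pitch up -0.24
F along -6.4 side 0.9 up -5.6 M [-1.25 -0.18 -0.06] gap 22.1
```

>>> servo_tool:
  motion:
    - [10,0,0,0,0,0,0]
    - [30,0,0,0,0,0,0]
    - [45,0,0,0,0,0,0]
    - [70,0,0,0,0,0,0]
    - [85,0,0,0,0,0,0]
    - [85,0,0,0,0,0,0]
    - [85,0,0,-10,0,0,0]
    - [85,0,0,-25,0,0,0]
    - [85,0,0,-40,0,0,0]
    - [85,0,0,-40,0,0,0]

```text
time: 32.1
tool_pos: [533.7, -156.6, 161.1]
tcp_rot: [-179.6, -0.2, 95.0]
ft_force: [0.5, -0.1, 0.4]
finger_gap: 84.9
```

>>> servo_tool:
  motion:
    - [85,0,0,-20,0,0,0]
    - [85,0,0,0,0,0,0]
    - [85,0,0,0,0,0,0]

```text
time: 32.4
tool_pos: [537.6, -158.0, 191.4]
tcp_rot: [179.7, 0.1, 95.0]
ft_force: [-0.2, 0.6, -0.2]
finger_gap: 85.1
```

```bash
python3 -c "from h import *
print(sense()['ft_force'])
im,st=shot('wrist','w12')
hsv=cv2.cvtColor(im,cv2.COLOR_BGR2HSV)
m=cv2.inRange(hsv,(12,120,80),(28,255,255)); k=max(cv2.findContours(m,0,1)[0],key=cv2.contourArea); x,y,w,h=cv2.boundingRect(k); print('collar',x,y,w,h,plane('wrist',(x+w/2,y+h-1),60,st).round(1))
r=cv2.inRange(hsv,(0,170,70),(6,255,255))|cv2.inRange(hsv,(174,170,70),(180,255,255)); k=max(cv2.findContours(r,0,1)[0],key=cv2.contourArea); R=cv2.minAreaRect(k); print('red',cv2.boundingRect(k),R)
P=[plane('wrist',p,64.5,st) for p in cv2.boxPoints(R)]; print(np.round(P,1))
c=x+w//2; print(im[y+h-6:y+h+14,c].tolist())
F=np.array([534.6,-126.6]);v=np.array([-.0889,.996]);print('red edges along axis from face',[((p[:2]-F)@v).round(1) for p in P])
b=cv2.inRange(hsv,(100,110,50),(125,255,255)); print('blue',cv2.boundingRect(max(cv2.findContours(b,0,1)[0],key=cv2.contourArea)))
"
```

```text
[-0.24778761  0.62806682 -0.24133479]
[ 537.6 -158.   191.4] [1.7969e+02 1.4000e-01 9.5010e+01]
collar 237 125 36 24 [ 535.6 -127.9   60. ]
red (241, 158, 26, 49) ((253.5, 182.0), (48.0, 25.0), 90.0)
[[ 523.2 -137.6   64.5]
 [ 546.7 -135.6   64.5]
 [ 551.5 -183.9   64.5]
 [ 526.8 -186.    64.5]]
[[66, 138, 173], [66, 138, 173], [67, 139, 177], [71, 151, 187], [75, 157, 194], [82, 148, 185], [131, 151, 166], [166, 170, 162], [165, 169, 159], [165, 172, 163], [162, 169, 161], [159, 168, 160], [155, 164, 155], [127, 135, 145], [68, 76, 147], [38, 45, 163], [32, 40, 163], [38, 45, 165], [34, 40, 165], [31, 39, 164]]
red edges along axis from face [np.float64(-10.0), np.float64(-10.0), np.float64(-58.5), np.float64(-58.5)]
blue (280, 7, 178, 113)
```

```bash
python3 -c "from h import *
im,st=load('w12')
old=cv2.imread('pics/sc9.png'); new=snapshot('scene')
f=lambda a:cv2.inRange(cv2.cvtColor(a,cv2.COLOR_BGR2HSV),(100,110,50),(125,255,255))[150:215,215:285]
for a in (old,new): k=max(cv2.findContours(f(a),0,1)[0],key=cv2.contourArea); print(cv2.minAreaRect(k),cv2.contourArea(k))
b=cv2.inRange(cv2.cvtColor(im,cv2.COLOR_BGR2HSV),(100,110,50),(125,255,255));b=cv2.morphologyEx(b,cv2.MORPH_CLOSE,np.ones((11,11)));k=max(cv2.findContours(b,0,1)[0],key=cv2.contourArea)
P=np.array([plane('wrist',p,54,st) for p in cv2.boxPoints(cv2.minAreaRect(k))]);print(P.round(1),P.mean(0).round(1))
hand_in()"
```

```text
((30.87006378173828, 28.0665283203125), (41.85719680786133, 17.736873626708984), 24.22774314880371) 509.5
((30.863414764404297, 28.129268646240234), (41.905818939208984, 17.809974670410156), 24.775142669677734) 507.0
[[556.4 -98.7  54. ]
 [547.4  -8.1  54. ]
 [696.1   3.4  54. ]
 [722.5 -86.5  54. ]] [630.6 -47.5  54. ]
the job is handed in; nothing more can be done
```

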